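Check the dust extractor's filter screen against the window light

TASK

The little bench dust extractor has lost suction: lift its cover flap by the bar pull until it stands open by itself, then draw the wire-mesh filter plate straight up out of its slot by the pull tab, without touching the mesh. Carry the plate well clear of the extractor to one side and hold it up to the window to see how clogged it is: upright, its lower edge more than 15 cm above the bench, the mesh square to the window pane so that the light falls through. Finish while still holding it there, with the flap left open and the other things on the bench where they lie.

Things in the scene. Friction and masses are not known exactly. Their poses are not given: they have to be found in the camera images.
- extractor: bench dust extractor, a fixed grey box 130 (its x) x 150 (its y) x 115 mm high on rubber feet, black top deck. Origin at the centre of its underside, on the bench; x points from the louvred intake (front) to the back, z up. Under the flap the deck has one slot, 16.5 mm in x by 102.5 mm in y, centred 15 mm in front of the origin (x = -15 mm), its floor 20 mm above the bench; the filter plate stands in it
- flap (a joint): cover flap, a grey hood 135 (front to back) x 152 x 42 mm that covers the deck, hinged along the deck's rear edge; 0 = shut, grows in rad as its front edge rises and swings back over the hinge, 1.57 = upright, 1.95 = stop. May start slightly ajar. Its stiff friction hinge (0.17 N m) holds it wherever it is left
- flap_handle (a point): middle of the flap's bar pull, a round aluminium bar 12 mm thick, straight for 68 mm along the extractor's y, its axis 36 mm off the flap's top face, near the front edge; 122 mm in front of the hinge axis and 78 mm above it when shut (on the flap, turns with it)
- flap_hinge (a point): middle of the flap's hinge axis, which runs along the extractor's y at the rear edge of the deck, 65 mm behind the origin and 116 mm above the bench; the axes are the extractor's
- filter: filter plate, a grey frame 14 mm thick (its x) x 100 mm wide (its y) x 95 mm high round a wire mesh, with a pull tab on top; about 75 g. Origin at the middle of its lower edge; x is the normal of the mesh, z up. In its slot it stands parallel to the extractor, the frame's top flush with the deck and only the tab above it, hidden beneath the shut flap; it must rise 95 mm to come free
- filter_mesh: the plate's wire mesh, 83 x 77 mm, 4 mm thick, inside the frame; origin at its middle; not to be touched by the fingers
- filter_tab (a point): pull tab, 10 mm thick (the plate's x), 40 mm wide (the plate's y), rising 32 mm above the frame's top edge; this point lies on its middle plane 117 mm above the plate's lower edge, 22 mm above the frame's top edge and 10 mm below the tab's top
- window_dir (a point): a mark for direction only, a point in the air over the bench: its x axis points away from the robot straight at the big window behind the bench (normal to the pane), y to the left, z up
- sanding_block: bystander: wooden sanding block 53 x 97 x 28 mm; leave alone; origin under its centre
- offcut_1: bystander: wood offcut 34 x 72 x 22 mm; leave alone; origin under its centre
- masking_tape: bystander: roll of masking tape, 96 mm across, 25 mm high, lying flat; leave alone; origin under its centre
- oil_stone: bystander: grey oil stone in a dark wooden base, 66 x 178 x 34 mm; leave alone; origin under its centre

How it is judged (in metres and radians):
On the way, in this order (a step that is already met when the one before it is completed fails the run):
1. the flap stands open by itself, let go of, the plate still down in its slot (value of joint flap above 1.35 rad and contact force between the fingers and flap below 0.2 N and z of filter in the frame of extractor below 0.03 m), for 0.2 s.
2. the plate is drawn right out of the slot, held by the fingers above the deck, still upright (z of filter in the frame of extractor above 0.118 m and contact force between the fingers and filter above 1 N and angle between filter's own z axis and vertical below 0.3 rad), for 0.1 s.
At the end, for the whole second after the job is handed in: The fingers hold the plate: lower edge over 0.14 m above the bench, over 0.16 m (plan) from the extractor's centre, tilted under 0.17 rad, mesh normal within 0.2 rad of the pane's, under 0.03 m/s; flap over 1.3 rad (contact force between the fingers and filter above 1 N and height (world z) of filter above 0.14 m and horizontal distance between filter and extractor above 0.16 m and angle between filter's own z axis and vertical below 0.17 rad and angle between the x axis of filter and the x axis of window_dir, either way round below 0.2 rad and linear speed of filter below 0.03 m/s and value of joint flap above 1.3 rad); the arm keeps its last pose, push and grip.
It fails at once if a finger pressed on the mesh (contact force between the fingers and filter_mesh above 1 N).
It fails at once if the sanding block moved more than 3 cm (distance of sanding_block from where it was at the start of the episode above 0.03 m).
It fails at once if the offcut 1 moved more than 3 cm (distance of offcut_1 from where it was at the start of the episode above 0.03 m).
It fails at once if the masking tape moved more than 3 cm (distance of masking_tape from where it was at the start of the episode above 0.03 m).
It fails at once if the oil stone moved more than 3 cm (distance of oil_stone from where it was at the start of the episode above 0.03 m).
It also fails if it takes over 50 s, if anything falls off the work surface, if the arm or the gripper's body presses on something with over 40 N, if the wrist force passes 120 N, or if a joint passes its speed limit or range.

ROBOT

A 7-joint arm with a two-finger parallel gripper is mounted at the origin on the work surface; the furniture and walls round the work are solid. World frame = base frame: x ahead of the robot, y to its left, z up, the work surface at z = 0. Lengths are in mm, angles in rad, forces in N, time in s.
With the tool pointing down it reaches from about 400 to 875 mm from the base axis. Payload 4.4 kg.
Tool frame: the origin (TCP) lies at the centre of the arm's flange, where the gripper is bolted on; the fingertips stand 173 mm ahead of it and the grasp point (between the pads) lies 155 mm ahead of it; z points along the fingers, x is the direction in which the jaws open and shut, and the axes are right-handed (so a half turn about z gives the same grasp; the last joint's range is limited). The gripper opens to 85 mm and grips with 20 to 120 N. Pads are 22 mm wide; open, the fingers measure 114 mm over their backs; the gripper's body (76 mm by 85 mm) begins 54 mm behind the grasp point. The pads swing forward as they close: fully open they stand 13 mm farther back than shut.
Start: joints at [1.118, 0.628, 0.038, 1.517, -0.027, 0.996, -0.02], TCP at [245.219, -601.983, 404.713] pointing down, gripper open.
Joint ranges: [-3.06, 3.06], [-0.37, 2.12], [-1.25, 1.32], [0.18, 2.47], [-1.1, 4.24], [0.23, 1.98], [-2.94, 2.94]. Speed limits (rad/s): [2.57, 2.57, 3.14, 3.14, 3.14, 3.14, 3.14].

INTERFACE

Orientations are given as a unit quaternion [x, y, z, w].
In Python, from cell import * gives the robot as it stands.
- The arm moves only by the tool apply_moves, never from a script. Its argument "plan" is text: rows parted by semicolons, each of 6 numbers parted by spaces: the shift along the tool's x, y, z in m, then the turn, a rotation vector about the tool's x, y, z in rad. In form: tx ty tz rx ry rz; .... A call has exactly 5 rows; each row shifts and turns the pose as measured when the row begins, along the tool's axes as they then stand; what a row does not reach is not made up. A row lasts 1/12 s, in which the tool goes at most 41.7 mm and 7.16 degrees, less where a joint would pass 70% of its speed; a pose out of reach is approached as far as the arm can. A call is refused whole if a number of a shift passes 0.0417 or a number of a turn 0.125, either way. A call with a gripper value outside its range is refused whole. "gripper" is the closure, from 0 (fully open) to 1 (shut), set as the call begins (left out, the last holds). The fingers move at their own pace and stop on an object; the grip force is fixed at half the most. Time passes only in rows, so rows that do not move let the fingers close, or fill a call up. It gives the time, the measured TCP pose, the force and the opening at its end, in the units of the state.
- read_state(): the state, without advancing time (a new reading comes with each control period).
- snapshot(name): name is "side" or "top"; returns a dict with "pixels" (384x512x3 uint8, red, green, blue), "range_z" (384x512 float32, mm along the optical axis (not along the pixel's ray), 0 where there is no reading), "fovy" (degrees; the focal length in pixels is half the picture's height over the tangent of half this angle, whatever the lens; pixels are square), "cx", "cy" (the principal point, pixels), "k1" (the pictures are not rectified: a ray, as slopes to the right and down, at radius r is drawn at 1 + k1 r^2 times it, then the intrinsics apply), "extrinsics" (4x4, takes a point from world to camera coordinates). Camera axes: x right, y down, z forward; pixel columns grow to the right and rows downward; lengths in mm; the calibration is good to about 2 mm. A picture is of the moment at which its call begins.
- finish_job(): hands the job in, once; it reports no verdict.
Trained networks look in a picture, given as the dict that the camera call returned (one of the last four; its "shot" number tells which), for a name from the list of things; names that differ only in an ending like _2 or _b are one class to them, and where a whole thing is asked for, a point or a joint stands for the part that bears it (a point fixed in the world has none). Each returns a list of dicts, best first, with "p" (0 to 1); they miss things now and then, are a little off and sometimes report something else, mostly with a low value. They report only what shows in the picture. A call takes as long as a camera call.
- look_for(picture, name): "centre" ([x, y, z] in mm, in world coordinates, good to about 4 mm: the middle of the surface that is visible of it).
- cut_out(picture, name): "mask" (384x512 bool, what is visible of it).
The state is a dict: "clock": time; "joint_positions": joint angles; "qd": joint speeds; "joint_torque": joint torques, N m; "eef_pos": TCP position; "ee_rot": TCP orientation; "wrist_force": force on the tool from outside, world axes, zero at the start; "ft_torque": the same for the moment, N m; "opening": finger opening in mm.
Only numpy, scipy, OpenCV 4.12 (cv2) and the standard library are available. Lean on these libraries where they do the work, as an engineer would, in place of code of your own. Each camera call takes 0.05 s, during which the arm holds its last target. There are 200 camera calls.

## Working session

There is one attempt and no reset: what is moved stays moved. The work goes in short steps, Python scripts to look and compute and a tool call to move; the robot and the scene stay as the last step left them, time stands still between calls to the robot, and variables do not carry over. Pictures are saved under pics/ and viewed, about 8 in all and at most 12, crops included, and the job is handed in when it is done.

Besides the shell and the picture viewer there is one more tool, called by a JSON object that holds its "name" and its "arguments", one argument or row to a line. apply_moves: Moves the arm, as the interface text tells. Its arguments: {"type":"object","properties":{"plan":{"type":"string"},"gripper":{"type":"number"}},"required":["plan"]}

```bash
mkdir -p pics
cat > h.py <<'E'
from cell import *
import numpy as np, cv2
from scipy.spatial.transform import Rotation as R
def cloud(s):
    f=192/np.tan(np.radians(s["fovy"])/2); v,u=np.mgrid[0:384,0:512]
    K=np.array([[f,0,s["cx"]],[0,f,s["cy"]],[0,0,1.]])
    p=cv2.undistortPoints(np.stack([u,v],-1).reshape(-1,1,2).astype(float),K,np.array([s["k1"],0,0,0.]))[:,0]
    z=s["range_z"].reshape(-1,1).astype(float); c=np.hstack([p*z,z]); E=np.array(s["extrinsics"])
    return ((c-E[:3,3])@E[:3,:3]).reshape(384,512,3)
def save(s,n): cv2.imwrite(f"pics/{n}.png",s["pixels"][:,:,::-1])
E
python3 - <<'E'
from h import *
st=read_state(); print({k:np.round(v,3) for k,v in st.items()})
ims=[]
for n in("side","top"):
    s=snapshot(n); ims.append(s["pixels"]); c=cloud(s); E=np.array(s["extrinsics"])
    print(n,"cam",np.round(-E[:3,:3].T@E[:3,3]),"fwd",np.round(E[2,:3],2))
    for o in["extractor","flap","flap_handle","flap_hinge","window_dir","sanding_block","offcut_1","masking_tape","oil_stone","filter_tab"]:
        r=look_for(s,o); print(o,[(np.round(x["centre"]),round(x["p"],2)) for x in r[:2]])
    for o in["extractor","flap_handle","flap"]:
        r=cut_out(s,o)
        if r:
            m=r[0]["mask"]&(s["range_z"]>0); P=c[m]; print(o,m.sum(),np.round(np.percentile(P,[2,50,98],axis=0)).tolist())
            if o=="flap": 
                T=P[abs(P[:,2]-np.percentile(P[:,2],60))<12]; print("rect",cv2.minAreaRect(T[:,:2].astype(np.float32)))
cv2.imwrite("pics/a.png",cv2.resize(np.vstack(ims)[:,:,::-1],(400,600)))
cv2.imwrite("pics/a1.png",ims[0][:,:,::-1]);cv2.imwrite("pics/a2.png",ims[1][:,:,::-1])
E
```

```text
{'clock': np.float64(0.0), 'joint_positions': array([ 1.118,  0.629,  0.038,  1.518, -0.027,  0.996, -0.02 ]), 'qd': array([0.001, 0.   , 0.   , 0.001, 0.   , 0.   , 0.   ]), 'joint_torque': array([-0.0000e+00, -5.6340e+01,  1.2260e+00, -1.9344e+01,  1.1000e-02,
        1.0000e-02, -0.0000e+00]), 'eef_pos': array([ 245.136, -601.677,  403.798]), 'ee_rot': array([ 0.83 , -0.558, -0.001, -0.001]), 'wrist_force': array([0.055, 0.551, 0.438]), 'ft_torque': array([-0.002, -0.044,  0.013]), 'opening': np.float64(85.271)}
side cam [305. 779. 734.] fwd [ 0.14 -0.8  -0.59]
extractor [(array([450., 104., 140.]), 0.9)]
flap [(array([448.,  91., 161.]), 0.66)]
flap_handle [(array([453.,  85., 160.]), 0.92)]
flap_hinge [(array([450., 110., 142.]), 0.87)]Traceback (most recent call last):
  File "<stdin>", line 8, in <module>
ValueError: it knows: extractor, filter, filter_mesh, filter_tab, flap, flap_handle, flap_hinge, masking_tape, offcut, oil_stone, sanding_block
```

Run:
```python
from h import *
for n in("side","top"):
    s=snapshot(n); save(s,"b_"+n); c=cloud(s); np.save("c_"+n,c); E=np.array(s["extrinsics"])
    print(n,"cam",np.round(-E[:3,:3].T@E[:3,3]),"fwd",np.round(E[2,:3],2))
    for o in["extractor","flap","flap_handle","sanding_block","offcut","masking_tape","oil_stone"]:
        r=look_for(s,o); print(o,[(np.round(x["centre"]),round(x["p"],2)) for x in r[:2]])
    for o in["extractor","flap_handle","flap"]:
        r=cut_out(s,o)
        if r:
            m=r[0]["mask"]&(s["range_z"]>0); P=c[m]; print(o,m.sum(),np.round(np.percentile(P,[2,50,98],axis=0)).tolist())
            uu=np.argwhere(m); print("px",uu.min(0),uu.max(0))
            if len(P)>30: print("rect",cv2.minAreaRect(P[:,:2].astype(np.float32)))
```

```text
side cam [305. 779. 734.] fwd [ 0.14 -0.8  -0.59]
extractor [(array([448., 109., 141.]), 0.57)]
flap [(array([447.,  87., 161.]), 0.69)]
flap_handle [(array([451.,  86., 159.]), 0.97)]
sanding_block [(array([ 401., -303.,   19.]), 0.39)]
offcut []
masking_tape [(array([ 400., -305.,   18.]), 0.84)]
oil_stone [(array([433., 384.,  36.]), 0.97)]
extractor 5147 [[371.0, 3.0, 18.0], [448.0, 107.0, 142.0], [541.0, 148.0, 195.0]]
px [183 210] [277 287]
rect ((470.43634033203125, -51.19775390625), (404.66900634765625, 212.07737731933594), 89.68599700927734)
flap_handle 3121 [[372.0, -1.0, 121.0], [451.0, 85.0, 159.0], [538.0, 147.0, 198.0]]
px [183 210] [246 287]
rect ((452.3199462890625, -50.68638610839844), (400.63690185546875, 181.7884063720703), 87.8637466430664)
flap 3165 [[373.0, -7.0, 117.0], [450.0, 85.0, 159.0], [538.0, 147.0, 198.0]]
px [183 211] [246 287]
rect ((453.6866455078125, -62.35005187988281), (425.636962890625, 182.5455780029297), 88.8199234008789)
top cam [ 293.   17. 1150.] fwd [ 0.18  0.03 -0.98]
extractor [(array([454.,  63., 159.]), 0.84)]
flap [(array([452.,  68., 
[... 253 characters left out ...]
stone [(array([435., 382.,  30.]), 0.77), (array([454.,  66., 158.]), 0.28)]
extractor 2740 [[372.0, -8.0, 75.0], [447.0, 65.0, 158.0], [530.0, 140.0, 200.0]]
px [165 219] [230 279]
rect ((455.287109375, 70.65664672851562), (149.5499267578125, 151.69723510742188), 71.06096649169922)
flap_handle 2603 [[375.0, -7.0, 154.0], [451.0, 65.0, 158.0], [531.0, 136.0, 200.0]]
px [164 220] [229 280]
rect ((454.1846923828125, 65.47222900390625), (134.8190155029297, 152.36834716796875), 71.2496109008789)
flap 2737 [[375.0, -11.0, 95.0], [452.0, 65.0, 158.0], [533.0, 140.0, 200.0]]
px [164 219] [229 281]
rect ((475.6060791015625, 72.59521484375), (166.0006561279297, 188.60011291503906), 71.34659576416016)
```

View pics/b_side.png

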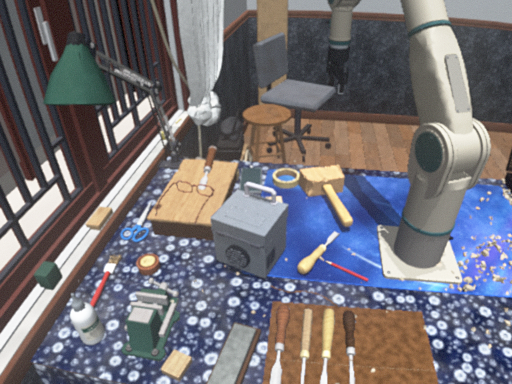

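View pics/b_top.png

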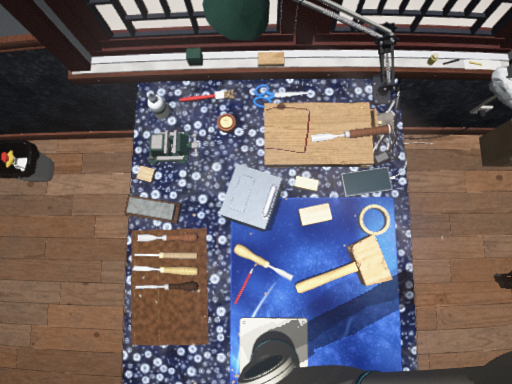

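The top view shows the extractor at px (250,197), its bar pull on the right side at (270,203), so its front faces about −y. The offcut (307,183), sanding block (316,215), tape (374,220) and oil stone (152,210) all lie around it. The side view shows the window wall on the left.

Run:
```python
from h import *
for n in("top","side"):
    c=np.load(f"c_{n}.npy").reshape(-1,3); 
    near=(c[:,0]>340)&(c[:,0]<570)&(c[:,1]>-50)&(c[:,1]<180)
    H=c[near&(c[:,2]>180)&(c[:,2]<260)]
    print(n,"bar",len(H),cv2.minAreaRect(H[:,:2].astype(np.float32)),H.mean(0).round(1),np.percentile(H[:,2],[5,50,95]).round(1))
    T=c[near&(abs(c[:,2]-158)<9)]; print("flap top",cv2.minAreaRect(T[:,:2].astype(np.float32)),len(T))
    A=np.c_[T[:,:2],np.ones(len(T))]; print("plane",np.linalg.lstsq(A,T[:,2],rcond=None)[0].round(4))
    ob=c[(c[:,0]>150)&(c[:,0]<750)&(c[:,1]>-450)&(c[:,1]<350)&(c[:,2]>220)]; print("high",len(ob),ob.min(0) if len(ob) else'',ob.max(0) if len(ob) else '')
    # window wall: vertical plane candidates
    W=c[(c[:,0]>700)&(c[:,0]<1600)&(c[:,2]>0)&(c[:,2]<1500)]; print("W",len(W),np.percentile(W,[1,25,50,75,99],axis=0).round().tolist())
    np.random.seed(0); best=(0,)
    for _ in range(600):
        a,b=W[np.random.choice(len(W),2)][:,:2]; d=b-a
        if np.hypot(*d)<200: continue
        nn=np.array([-d[1],d[0]])/np.hypot(*d); k=abs((W[:,:2]-a)@nn)<8
        if k.sum()>best[0]: best=(k.sum(),np.degrees(np.arctan2(nn[1],nn[0])),a,W[k])
    P=best[3]; print("wall",best[:3],np.percentile(P,[5,95],axis=0).round().tolist())
```

```text
top bar 149 ((436.4175109863281, 13.482295036315918), (11.635152816772461, 91.0067367553711), 71.76203155517578) [434.5  13.9 198.4] [191.6 198.6 202.9]
flap top ((454.23614501953125, 65.50303649902344), (135.09683227539062, 152.34127807617188), 71.20691680908203) 2456
plane [-2.10000e-03 -6.00000e-03  1.59544e+02]
high 1594 [ 150.02887452 -277.3839762   691.15692804] [ 292.87921474   17.29764176 1150.39499721]
W 41882 [[708.0, -805.0, 0.0], [850.0, -299.0, 21.0], [953.0, 29.0, 72.0], [986.0, 418.0, 208.0], [1022.0, 891.0, 506.0]]
wall (np.int64(12074), np.float64(-179.76607737623647), array([ 988.39618061, -467.18498904])) [[979.0, -727.0, 31.0], [994.0, 613.0, 281.0]]
side bar 165 ((437.9652099609375, 14.101947784423828), (12.69832706451416, 89.11627197265625), 69.75789642333984) [437.3  16.  195.1] [183.5 196.3 200.9]
flap top ((457.61395263671875, 63.30857849121094), (136.9320831298828, 153.72398376464844), 71.2662124633789) 2217
plane [-1.400000e-03 -2.090000e-02  1.615717e+02]
high 0  
W 55063 [[710.0, -2443.0, 0.0], [834.0, -451.0, 35.0], [964.0, -37.0, 173.0], [993.0, 143.0, 414.0], [1024.0, 470.0, 629.0]]
wall (np.int64(16501), np.float64(0.1773308894455193), array([988.51055065, 188.06527832])) [[982.0, -741.0, 42.0], [996.0, 339.0, 607.0]]
```

```bash
cat >> h.py <<'E'
def down(az): # tool x at azimuth az (deg), pointing down
    a=np.radians(az); return R.from_matrix(np.array([[np.cos(a),np.sin(a),0],[np.sin(a),-np.cos(a),0],[0,0,-1]]).T)
def rows(wps,step=.036,turn=.12,n0=0):
    st=read_state(); p=np.array(st["eef_pos"])/1000; r=R.from_quat(st["ee_rot"]); k=0; line=[]
    print("t",round(float(st["clock"]),2),"p",(p*1000).round(1),"az",np.degrees(np.arctan2(*r.as_matrix()[[1,0],0])).round(1),"tilt",np.degrees(np.arccos(-r.as_matrix()[2,2])).round(1),"F",np.round(st["wrist_force"],1),"j",np.round(st["joint_positions"],2),"op",round(float(st["opening"]),1))
    for tp,tr in wps:
        tp=np.array(tp)/1000; d=tp-p; w=(r.inv()*tr).as_rotvec(); n=max(1,int(np.ceil(max(np.linalg.norm(d)/step,np.linalg.norm(w)/turn))))
        n=max(n,n0)
        for i in range(n):
            t=r.inv().apply(d/n); line.append(" ".join(f"{x:.4f}".rstrip("0").rstrip(".") for x in np.r_[t,w/n]).replace("-0 ","0 ")); r=r*R.from_rotvec(w/n)
        p,r=tp,tr
    while len(line)%5: line.append("0 0 0 0 0 0")
    for i in range(0,len(line),5): print("; ".join(line[i:i+5]))
E
python3 - <<'E'
from h import *
rows([([420,-340,425],down(2)),([437,14,425],down(71.2))])
E
```

```text
t 1.35 p [ 245.2 -602.   404.7] az -67.8 tilt 0.0 F [-0.4 -0.2  1.2] j [ 1.12  0.63  0.04  1.52 -0.03  1.   -0.02] op 85.4
-0.0161 -0.0237 -0.0018 0 0 -0.1108; -0.0133 -0.0253 -0.0018 0 0 -0.1108; -0.0105 -0.0267 -0.0018 0 0 -0.1108; -0.0075 -0.0276 -0.0018 0 0 -0.1108; -0.0043 -0.0283 -0.0018 0 0 -0.1108
-0.0012 -0.0286 -0.0018 0 0 -0.1108; 0.002 -0.0286 -0.0018 0 0 -0.1108; 0.0051 -0.0282 -0.0018 0 0 -0.1108; 0.0082 -0.0274 -0.0018 0 0 -0.1108; 0.0112 -0.0264 -0.0018 0 0 -0.1108
0.014 -0.025 -0.0018 0 0 -0.1108; 0.0027 -0.0321 0 0 0 -0.1098; 0.0062 -0.0316 0 0 0 -0.1098; 0.0096 -0.0308 0 0 0 -0.1098; 0.0129 -0.0295 0 0 0 -0.1098
0.0161 -0.0279 0 0 0 -0.1098; 0.019 -0.026 0 0 0 -0.1098; 0.0218 -0.0238 0 0 0 -0.1098; 0.0242 -0.0212 0 0 0 -0.1098; 0.0264 -0.0184 0 0 0 -0.1098
0.0283 -0.0154 0 0 0 -0.1098; 0.0298 -0.0122 0 0 0 -0.1098; 0 0 0 0 0 0; 0 0 0 0 0 0; 0 0 0 0 0 0
```

{"name": "apply_moves", "arguments": {
  "plan": "-0.016 -0.024 -0.002 0 0 -0.11; -0.013 -0.025 -0.002 0 0 -0.11; -0.01 -0.027 -0.002 0 0 -0.11; -0.007 -0.028 -0.002 0 0 -0.11; -0.004 -0.028 -0.002 0 0 -0.11"
}}

```text
clock: 1.77
eef_pos: [321.9, -485.9, 413.4]
ee_rot: [0.951, -0.308, -0.002, 0.004]
wrist_force: [0.8, 0.4, 0.5]
opening: 85.5
```

{"name": "apply_moves", "arguments": {
  "plan": "-0.001 -0.029 -0.002 0 0 -0.11; 0.002 -0.029 -0.002 0 0 -0.11; 0.005 -0.028 -0.002 0 0 -0.11; 0.008 -0.027 -0.002 0 0 -0.11; 0.011 -0.026 -0.002 0 0 -0.11"
}}

```text
clock: 2.18
eef_pos: [402.5, -359.9, 423.7]
ee_rot: [1.0, -0.024, -0.002, 0.004]
wrist_force: [-0.2, -0.5, -1.4]
opening: 85.8
```

Run:
```python
from h import *
rows([([437,14,425],down(71.2))])
```

```text
t 2.18 p [ 402.5 -359.9  423.7] az -2.8 tilt 0.5 F [-0.2 -0.5 -1.4] j [ 0.87  0.46 -0.29  1.8   0.17  0.91  0.46] op 85.8
0.0015 -0.0341 -0.0004 0.0005 0.0008 -0.1174; 0.0055 -0.0337 -0.0004 0.0005 0.0008 -0.1174; 0.0094 -0.0328 -0.0004 0.0005 0.0008 -0.1174; 0.0132 -0.0315 -0.0004 0.0005 0.0008 -0.1174; 0.0168 -0.0297 -0.0003 0.0005 0.0008 -0.1174
0.0201 -0.0276 -0.0003 0.0005 0.0008 -0.1174; 0.0232 -0.025 -0.0003 0.0005 0.0008 -0.1174; 0.026 -0.0221 -0.0002 0.0005 0.0008 -0.1174; 0.0284 -0.0189 -0.0002 0.0005 0.0008 -0.1174; 0.0304 -0.0155 -0.0002 0.0005 0.0008 -0.1174
0.032 -0.0118 -0.0001 0.0005 0.0008 -0.1174; 0 0 0 0 0 0; 0 0 0 0 0 0; 0 0 0 0 0 0; 0 0 0 0 0 0
```

{"name": "apply_moves", "arguments": {
  "plan": "0.0015 -0.034 0 0 0 -0.117; 0.0055 -0.034 0 0 0 -0.117; 0.0095 -0.033 0 0 0 -0.117; 0.013 -0.0315 0 0 0 -0.117; 0.017 -0.03 0 0 0 -0.117"
}}

```text
clock: 2.6
eef_pos: [419.5, -183.2, 423.4]
ee_rot: [0.96, 0.279, -0.0, 0.007]
wrist_force: [1.3, 0.1, -0.7]
opening: 85.5
```

{"name": "apply_moves", "arguments": {
  "plan": "0.02 -0.0275 0 0 0 -0.117; 0.023 -0.025 0 0 0 -0.117; 0.026 -0.022 0 0 0 -0.117; 0.0285 -0.019 0 0 0 -0.117; 0.03 -0.0155 0 0 0 -0.117"
}}

```text
clock: 3.02
eef_pos: [427.7, -5.5, 422.8]
ee_rot: [0.831, 0.556, -0.001, 0.009]
wrist_force: [-0.8, -0.2, -0.2]
opening: 85.1
```

Run:
```python
from h import *
rows([([437,14,425],down(71.2))])
rows([([437,14,425],down(71.2)),([437,14,351],down(71.2))])
ims=[]
for n in("side","top"):
    s=snapshot(n); a=s["pixels"]; ims.append(cv2.resize(a[100:290,150:350] if n=="side" else a[100:290,170:370],None,fx=2,fy=2,interpolation=3)); 
    c=cloud(s).reshape(-1,3); H=c[(c[:,0]>380)&(c[:,0]<500)&(c[:,1]>-40)&(c[:,1]<60)&(c[:,2]>180)&(c[:,2]<206)]
    print(n,len(H),cv2.minAreaRect(H[:,:2].astype(np.float32)),H.mean(0))
cv2.imwrite("pics/c.png",np.hstack(ims)[:,:,::-1])
```

```text
t 3.02 p [427.7  -5.5 422.8] az 67.5 tilt 1.0 F [-0.8 -0.2 -0.2] j [ 0.47  0.35 -0.69  2.07  0.32  0.82  0.76] op 85.1
0.0216 0.0012 -0.0024 0.013 0.0117 -0.0646; 0 0 0 0 0 0; 0 0 0 0 0 0; 0 0 0 0 0 0; 0 0 0 0 0 0
t 3.02 p [427.7  -5.5 422.8] az 67.5 tilt 1.0 F [-0.8 -0.2 -0.2] j [ 0.47  0.35 -0.69  2.07  0.32  0.82  0.76] op 85.1
0.0216 0.0012 -0.0024 0.013 0.0117 -0.0646; 0 0 0.0247 0 0 0; 0 0 0.0247 0 0 0; 0 0 0.0247 0 0 0; 0 0 0 0 0 0
side 172 ((438.0139465332031, 13.330016136169434), (14.74605655670166, 88.2912368774414), 71.96516418457031) [436.90102556  16.23207856 195.0025682 ]
top 24 ((401.084228515625, 25.863407135009766), (10.669035911560059, 15.840228080749512), 89.6113510131836) [399.79055732  26.27629438 195.02871382]
```

View pics/c.png

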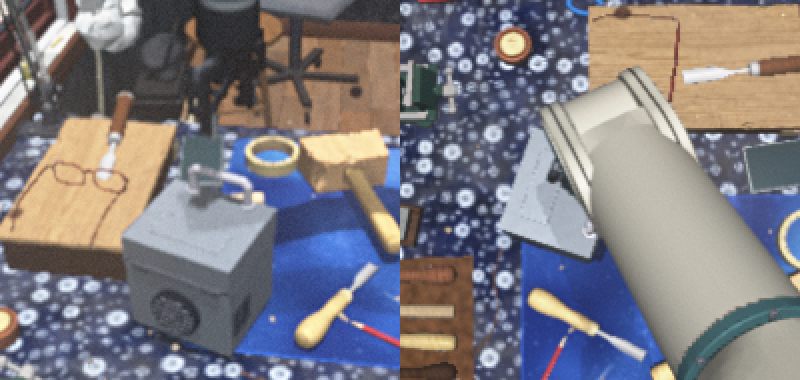

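The side view shows the fingers (px ~(205,120)) hovering above the bar pull (225,183), and the clear path below them.

{"name": "apply_moves", "arguments": {
  "plan": "0.0216 0.001 -0.002 0.013 0.012 -0.065; 0 0 0.018 0 0 0; 0 0 0.018 0 0 0; 0 0 0.018 0 0 0; 0 0 0.018 0 0 0"
}}

```text
clock: 3.53
eef_pos: [440.1, 19.3, 355.0]
ee_rot: [0.811, 0.585, 0.006, 0.003]
wrist_force: [0.1, 0.5, -0.5]
opening: 85.6
```

Run:
```python
from h import *
rows([([437.3,13.8,349],down(71.2))])
```

```text
t 3.53 p [440.1  19.3 355. ] az 71.6 tilt 0.8 F [ 0.1  0.5 -0.5] j [ 0.35  0.47 -0.63  2.13  0.45  0.66  0.66] op 85.6
-0.0062 -0.001 0.0059 0.0118 -0.007 0.0073; 0 0 0 0 0 0; 0 0 0 0 0 0; 0 0 0 0 0 0; 0 0 0 0 0 0
```

{"name": "apply_moves", "arguments": {
  "plan": "-0.006 -0.001 0.006 0.012 -0.007 0.007; 0 0 0 0 0 0; 0 0 0 0 0 0; 0 0 0 0 0 0; 0 0 0 0 0 0",
  "gripper": 1
}}

```text
clock: 3.95
eef_pos: [436.9, 11.1, 347.6]
ee_rot: [0.815, 0.58, -0.003, -0.001]
wrist_force: [0.1, 0.1, 0.4]
opening: 25.4
```

```bash
cat > arc.py <<'E'
from h import *
import sys
# hinge from the grasped bar; flap angle th, tool tilt fraction; total angle target
x=np.array([.322,.947,0]); z=np.array([0,0,1.])
def arc(th0,th1,n,hinge,f=0.5,rr=None):
    r0,a0=np.hypot(122,78),np.arctan2(78,122); w=[]
    for t in np.linspace(th0,th1,n+1)[1:]:
        b=hinge+r0*(-np.cos(a0+t)*x+np.sin(a0+t)*z)
        ax=np.array([-.947,.322,0])   # world axis ; rotating z toward +x
        ax=np.cross(z,x)
        tr=R.from_rotvec(ax*t*f)*down(71.2)
        w.append((b-155*tr.as_matrix()[:,2],tr))
    return w
E
python3 - <<'E'
from arc import *
st=read_state(); print(st["opening"],st["eef_pos"],st["wrist_force"])
tz=R.from_quat(st["ee_rot"]).as_matrix()[:,2]; g=np.array(st["eef_pos"])+155*tz; print("grasp",g)
hinge=g+122*x; hinge[2]=116; print(hinge)
rows(arc(0,1.6,25,hinge,0.4))
E
```

```text
25.39311327355046 [436.8983341   11.13470067 347.60707025] [0.13207472 0.11152706 0.39861892]
grasp [436.01632616  10.84701351 192.60984673]
[475.30032616 126.38101351 116.        ]
t 3.95 p [436.9  11.1 347.6] az 70.9 tilt 0.3 F [0.1 0.1 0.4] j [ 0.36  0.48 -0.62  2.13  0.46  0.66  0.66] op 25.4
0.0086 -0.0008 -0.009 -0.0049 -0.022 -0.0052; 0.0095 0 -0.0074 0 -0.0256 -0; 0.0098 0 -0.0072 0 -0.0256 -0; 0.0101 0 -0.0069 0 -0.0256 0; 0.0103 0 -0.0067 0 -0.0256 0
0.0106 0 -0.0065 0 -0.0256 0; 0.0108 0 -0.0062 0 -0.0256 0; 0.0111 0 -0.0059 0 -0.0256 -0; 0.0113 0 -0.0057 0 -0.0256 -0; 0.0115 0 -0.0054 0 -0.0256 0
0.0117 0 -0.0051 0 -0.0256 0; 0.0119 0 -0.0048 0 -0.0256 0; 0.0121 0 -0.0045 0 -0.0256 -0; 0.0122 0 -0.0042 0 -0.0256 0; 0.0124 0 -0.0038 0 -0.0256 0
0.0125 0 -0.0035 0 -0.0256 -0; 0.0127 0 -0.0032 0 -0.0256 0; 0.0128 0 -0.0028 0 -0.0256 0; 0.0129 0 -0.0025 0 -0.0256 -0; 0.013 0 -0.0022 0 -0.0256 0
0.013 0 -0.0018 0 -0.0256 -0; 0.0131 0 -0.0015 0 -0.0256 -0; 0.0132 0 -0.0011 0 -0.0256 0; 0.0132 0 -0.0008 0 -0.0256 0; 0.0132 0 -0.0004 0 -0.0256 -0
```

{"name": "apply_moves", "arguments": {
  "plan": "0 0 0 0 0 0; 0 0 0 0 0 0; 0 0 0 0 0 0; 0 0 0 0 0 0; 0 0 0 0 0 0"
}}

```text
clock: 4.37
eef_pos: [437.2, 11.9, 349.1]
ee_rot: [0.814, 0.58, -0.001, -0.0]
wrist_force: [0.8, 1.1, -4.4]
opening: 9.9
```

Run:
```python
from arc import *
st=read_state(); print(st["opening"],st["eef_pos"],st["wrist_force"])
tz=R.from_quat(st["ee_rot"]).as_matrix()[:,2]; g=np.array(st["eef_pos"])+155*tz; print("grasp",g)
```

```text
9.921569467604266 [437.22316789  11.90535126 349.06845193] [ 0.7572858   1.06998954 -4.37969982]
grasp [436.93090296  11.87918656 194.06872969]
```

{"name": "apply_moves", "arguments": {
  "plan": "0.009 0 -0.008 -0.002 -0.025 0; 0.0095 0 -0.0074 0 -0.0256 0; 0.0098 0 -0.0072 0 -0.0256 0; 0.0101 0 -0.0069 0 -0.0256 0; 0.0103 0 -0.0067 0 -0.0256 0"
}}

```text
clock: 4.78
eef_pos: [453.7, 59.0, 381.2]
ee_rot: [0.814, 0.578, -0.055, 0.037]
wrist_force: [2.1, 1.2, -9.0]
opening: 9.8
```

```bash
cat > chk.py <<'E'
from arc import *
hinge=np.array([476.2,127.4,116])
def chk(th1=None,n=10):
    st=read_state(); tr=R.from_quat(st["ee_rot"]); g=np.array(st["eef_pos"])+155*tr.as_matrix()[:,2]
    d=g-hinge; th=np.arctan2(d[2],-d@x)-np.arctan2(78,122)
    print("bar r",np.hypot(d[2],d@x).round(1),"th",th.round(3),"side",(d@np.array([-.947,.322,0])).round(1),"F",np.round(st["wrist_force"],1),"op",st["opening"].round(1))
    if th1: rows(arc(th,th1,n,hinge,0.4))
E
python3 -c "
from chk import *
chk(1.7,20)"
```

```text
Traceback (most recent call last):
  File "chk.py", line 6, in chk
    print("bar r",np.hypot(d[2],d@x).round(1),"th",th.round(3),"side",(d@np.array([-.947,.322,0])).round(1),"F",np.round(st["wrist_force"],1),"op",st["opening"].round(1))
                                                                                                                                                   ^^^^^^^^^^^^^^^^^^^
AttributeError: 'float' object has no attribute 'round'
```

```bash
sed -i 's/st\["opening"\].round(1)/round(st["opening"],1)/' chk.py; python3 -c "
from chk import *
chk(1.7,20)"
```

```text
bar r 144.9 th 0.31 side 0.0 F [ 2.1  1.2 -9. ] op 9.8
t 4.78 p [453.7  59.  381.2] az 70.8 tilt 7.6 F [ 2.1  1.2 -9. ] j [ 0.19  0.46 -0.6   2.02  0.47  0.88  0.54] op 9.8
0.0101 -0.0008 -0.007 -0.0046 -0.0191 -0.0076; 0.0117 0 -0.0067 0 -0.0278 0; 0.012 0 -0.0064 0 -0.0278 0; 0.0123 0 -0.0061 0 -0.0278 -0; 0.0125 0 -0.0057 0 -0.0278 0
0.0128 0 -0.0054 0 -0.0278 0; 0.013 0 -0.005 0 -0.0278 0; 0.0132 0 -0.0047 0 -0.0278 -0; 0.0134 0 -0.0043 0 -0.0278 0; 0.0136 0 -0.0039 0 -0.0278 -0
0.0137 0 -0.0035 0 -0.0278 -0; 0.0139 0 -0.0031 0 -0.0278 0; 0.014 0 -0.0027 0 -0.0278 -0; 0.0141 0 -0.0023 0 -0.0278 0; 0.0142 0 -0.0019 0 -0.0278 -0
0.0143 0 -0.0015 0 -0.0278 -0; 0.0143 0 -0.0011 0 -0.0278 0; 0.0143 0 -0.0007 0 -0.0278 0; 0.0144 0 -0.0003 0 -0.0278 -0; 0.0144 0 0.0002 0 -0.0278 -0
```

Radius 144.9 mm matches the model well; continue.

{"name": "apply_moves", "arguments": {
  "plan": "0.0105 -0.0005 -0.007 -0.004 -0.02 -0.007; 0.0117 0 -0.0067 0 -0.0278 0; 0.012 0 -0.0064 0 -0.0278 0; 0.0123 0 -0.006 0 -0.0278 0; 0.0125 0 -0.0057 0 -0.0278 0"
}}

```text
clock: 5.2
eef_pos: [473.5, 117.7, 400.3]
ee_rot: [0.806, 0.575, -0.115, 0.08]
wrist_force: [1.3, -1.1, -8.2]
opening: 10.0
```

{"name": "apply_moves", "arguments": {
  "plan": "0.0128 0 -0.0054 0 -0.0278 0; 0.013 0 -0.005 0 -0.0278 0; 0.0132 0 -0.0047 0 -0.0278 0; 0.0134 0 -0.0043 0 -0.0278 0; 0.0136 0 -0.0039 0 -0.0278 0"
}}

```text
clock: 5.62
eef_pos: [495.1, 177.9, 400.0]
ee_rot: [0.795, 0.563, -0.185, 0.128]
wrist_force: [-2.3, -4.2, 2.8]
opening: 10.0
```

```bash
python3 -c "
from chk import *
chk(1.7,10)"
```

```text
bar r 145.4 th 0.905 side -0.1 F [-2.3 -4.2  2.8] op 10.0
t 5.62 p [495.1 177.9 400. ] az 70.6 tilt 26.0 F [-2.3 -4.2  2.8] j [-0.16  0.6  -0.53  1.74  0.53  1.34  0.32] op 10.0
0.001 -0.0017 -0.0049 -0.0096 0.0603 -0.0093; 0.0157 0 -0.0041 0 -0.0318 0; 0.0158 0 -0.0036 0 -0.0318 0; 0.016 0 -0.0031 0 -0.0318 -0; 0.0161 0 -0.0025 0 -0.0318 -0
0.0163 0 -0.002 0 -0.0318 -0; 0.0163 0 -0.0015 0 -0.0318 -0; 0.0164 0 -0.0009 0 -0.0318 0; 0.0164 0 -0.0004 0 -0.0318 -0; 0.0164 0 0.0002 0 -0.0318 0
```

```bash
cat >> chk.py <<'E'
def const(th1,n):
    st=read_state(); tr=R.from_quat(st["ee_rot"]); g=np.array(st["eef_pos"])+155*tr.as_matrix()[:,2]
    d=g-hinge; a0=np.arctan2(78,122); th=np.arctan2(d[2],-d@x)-a0; print(th)
    rows([(hinge+144.8*(-np.cos(a0+t)*x+np.sin(a0+t)*z)-155*tr.as_matrix()[:,2],tr) for t in np.linspace(th,th1,n+1)[1:]])
E
python3 -c "
from chk import *
const(1.7,10)"
```

```text
0.9048734458386429
t 5.62 p [495.1 177.9 400. ] az 70.6 tilt 26.0 F [-2.3 -4.2  2.8] j [-0.16  0.6  -0.53  1.74  0.53  1.34  0.32] op 10.0
0.0103 -0.0003 -0.0052 0 0 0; 0.0105 -0.0001 -0.0048 0 0 0; 0.0108 -0.0001 -0.004 0 0 0; 0.0111 -0.0001 -0.0031 0 0 0; 0.0113 -0.0001 -0.0022 0 0 0
0.0114 -0.0001 -0.0013 0 0 0; 0.0115 -0.0001 -0.0004 0 0 0; 0.0115 -0.0001 0.0005 0 0 0; 0.0114 -0.0001 0.0014 0 0 0; 0.0113 -0.0001 0.0023 0 0 0
```

{"name": "apply_moves", "arguments": {
  "plan": "0.0105 0 -0.005 0 0 0; 0.0107 0 -0.0046 0 0 0; 0.011 0 -0.0038 0 0 0; 0.0112 0 -0.003 0 0 0; 0.0114 0 -0.0021 0 0 0"
}}

```text
clock: 6.03
eef_pos: [513.1, 229.4, 395.6]
ee_rot: [0.794, 0.559, -0.196, 0.135]
wrist_force: [-1.4, -0.4, 3.7]
opening: 10.0
```

{"name": "apply_moves", "arguments": {
  "plan": "0.0114 0 -0.0012 0 0 0; 0.0115 0 -0.0003 0 0 0; 0.0115 0 0.0006 0 0 0; 0.0114 0 0.0015 0 0 0; 0.0113 0 0.0024 0 0 0"
}}

```text
clock: 6.45
eef_pos: [529.5, 278.6, 372.7]
ee_rot: [0.794, 0.558, -0.197, 0.138]
wrist_force: [-0.9, -1.4, 5.7]
opening: 9.9
```

```bash
python3 -c "
from chk import *
chk()
const(1.7,5)"
```

```text
bar r 148.5 th 1.636 side -0.2 F [-0.9 -1.4  5.7] op 9.9
1.6360704590168893
t 6.45 p [529.5 278.6 372.7] az 70.2 tilt 27.8 F [-0.9 -1.4  5.7] j [-0.32  0.74 -0.51  1.53  0.54  1.45  0.23] op 9.9
0.0013 -0.0002 0.0039 0 0 0; 0.0018 0 0.0003 0 0 0; 0.0018 0 0.0003 0 0 0; 0.0018 0 0.0004 0 0 0; 0.0018 0 0.0004 0 0 0
```

{"name": "apply_moves", "arguments": {
  "plan": "0 0 0 0 0 0; 0 0 0 0 0 0; 0 0 0 0 0 0; 0 0 0 0 0 0; 0 0 0 0 0 0",
  "gripper": 0.75
}}

```text
clock: 6.87
eef_pos: [530.1, 280.4, 372.5]
ee_rot: [0.795, 0.559, -0.195, 0.137]
wrist_force: [-1.0, -0.4, 0.5]
opening: 21.1
```

```bash
python3 -c "
from chk import *
chk()
s=snapshot('side'); cv2.imwrite('pics/d.png',cv2.resize(s['pixels'][60:290,130:370],None,fx=2.4,fy=2.4,interpolation=3)[:,:,::-1])"
```

```text
bar r 149.6 th 1.652 side -0.3 F [-1.  -0.4  0.5] op 21.1
```

View pics/d.png

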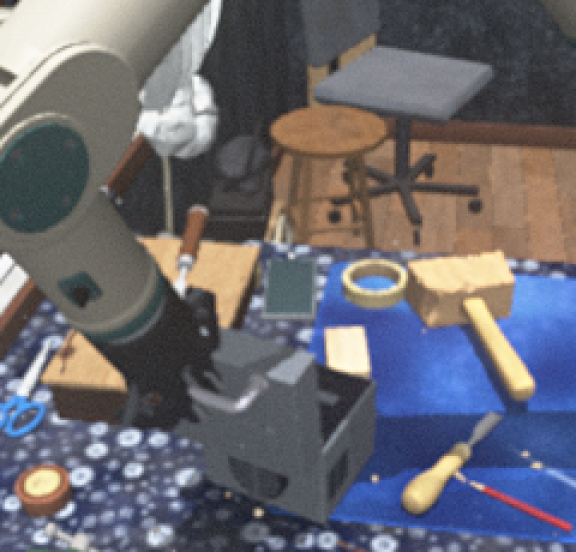

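The side view shows the flap standing upright (px ~(265,400)), its bar (235,395) between the barely opened fingers, and the deck exposed (340,400).

{"name": "apply_moves", "arguments": {
  "plan": "0 0 -0.015 0 0 0; 0 0 -0.02 0 0 0; 0 0 -0.025 0 0 0; 0 0 -0.025 0 0 0; 0 0 -0.025 0 0 0"
}}

```text
clock: 7.33
eef_pos: [548.4, 323.6, 468.9]
ee_rot: [0.795, 0.556, -0.202, 0.138]
wrist_force: [0.8, 0.6, -0.4]
opening: 21.0
```

Run:
```python
from h import *
rows([([529,310,480],down(71.2)),([450.5,53.6,480],down(71.2))],step=.034)
s=snapshot("side"); print([ (o,[(np.round(r["centre"]),round(r["p"],2)) for r in look_for(s,o)[:1]]) for o in("flap","filter_tab","filter")])
```

```text
t 7.33 p [548.4 323.6 468.9] az 70.0 tilt 28.3 F [ 0.8  0.6 -0.4] j [-0.39  0.72 -0.52  1.28  0.49  1.71  0.3 ] op 21.0
-0.0045 -0.0027 -0.0001 -0.0023 0.0986 -0.0044; -0.0044 -0.0027 -0.0005 -0.0023 0.0986 -0.0044; -0.0043 -0.0028 -0.001 -0.0023 0.0986 -0.0044; -0.0042 -0.0028 -0.0014 -0.0023 0.0986 -0.0044; -0.004 -0.0028 -0.0018 -0.0023 0.0986 -0.0044
-0.0335 0.001 0 0 0 0; -0.0335 0.001 0 0 0 0; -0.0335 0.001 0 0 0 0; -0.0335 0.001 0 0 0 0; -0.0335 0.001 0 0 0 0
-0.0335 0.001 0 0 0 0; -0.0335 0.001 0 0 0 0; -0.0335 0.001 0 0 0 0; 0 0 0 0 0 0; 0 0 0 0 0 0
[('flap', [(array([472., 173., 214.]), 0.68)]), ('filter_tab', []), ('filter', [])]
```

{"name": "apply_moves", "arguments": {
  "plan": "-0.0045 -0.003 -0.002 -0.002 0.0986 -0.004; -0.0045 -0.003 -0.002 -0.002 0.0986 -0.004; -0.0045 -0.003 -0.002 -0.002 0.0986 -0.004; -0.004 -0.003 -0.002 -0.002 0.0986 -0.004; -0.004 -0.003 -0.002 -0.002 0.0986 -0.004",
  "gripper": 0.4
}}

```text
clock: 7.95
eef_pos: [526.7, 310.4, 475.4]
ee_rot: [0.813, 0.582, 0.001, -0.005]
wrist_force: [0.1, 0.0, -0.7]
opening: 50.9
```

{"name": "apply_moves", "arguments": {
  "plan": "-0.0335 0.001 0 0 0 0; -0.0335 0.001 0 0 0 0; -0.0335 0.001 0 0 0 0; -0.0335 0.001 0 0 0 0; -0.0335 0.001 0 0 0 0"
}}

```text
clock: 8.37
eef_pos: [471.7, 143.8, 467.9]
ee_rot: [0.812, 0.583, -0.0, -0.008]
wrist_force: [0.2, 0.1, -0.3]
opening: 51.0
```

Run:
```python
from h import *
rows([([450.5,53.6,440],down(71.2))],step=.034)
ims=[]
for n in("top","side"):
    s=snapshot(n); c=cloud(s); a=s["pixels"]
    for o in("filter_tab","filter","flap"):
        r=look_for(s,o); print(n,o,[(np.round(q["centre"]),round(q["p"],2)) for q in r[:2]])
    ims.append(cv2.resize(a[120:290,180:340],None,fx=2.5,fy=2.5,interpolation=3)); np.save("d_"+n,c)
cv2.imwrite("pics/e.png",np.hstack(ims)[:,:,::-1])
```

```text
t 8.37 p [471.7 143.8 467.9] az 71.3 tilt 0.9 F [ 0.2  0.1 -0.3] j [ 0.16  0.4  -0.71  1.84  0.28  1.01  0.58] op 51.0
-0.0308 0.0031 0.009 -0.0046 -0.003 0.0007; -0.0308 0.003 0.0091 -0.0046 -0.003 0.0007; -0.0308 0.003 0.0092 -0.0046 -0.003 0.0007; 0 0 0 0 0 0; 0 0 0 0 0 0
top filter_tab []
top filter []
top flap []
side filter_tab [(array([429., 384.,  38.]), 0.61)]
side filter []
side flap [(array([474., 171., 218.]), 0.87)]
```

View pics/e.png

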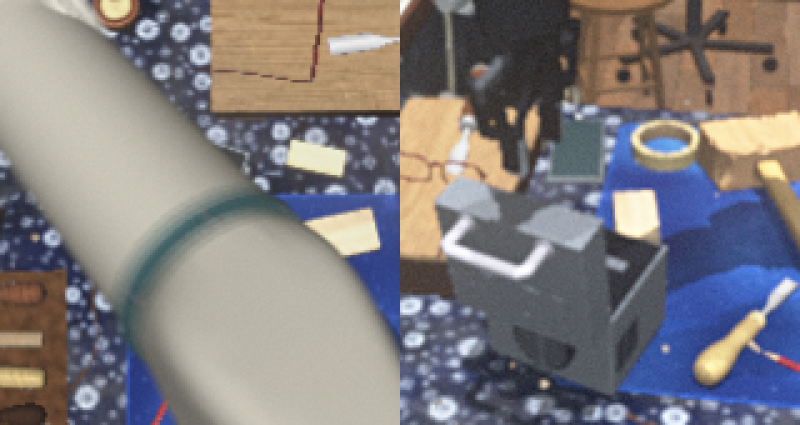

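The side crop shows the flap open by itself and the tab's grey top peeping out over the deck at crop px (618,265). The arm hides it from the top camera.

Run:
```python
from h import *
c=np.load("d_side.npy").reshape(-1,3); x=np.array([.322,.947]); y=np.array([-.947,.322]); hg=np.array([476.2,127.4])
d=(c[:,:2]-hg); X=d@x+65; Y=d@y
k=(abs(X)<64)&(abs(Y)<70)&(c[:,2]>105)&(c[:,2]<160)
P=np.c_[X,Y,c[:,2]][k]; P=P[np.argsort(P[:,2])]; print(len(P))
T=P[P[:,2]>126]; print(len(T)); print(T.round(0).tolist()[-40:])
```

```text
442
0
[]
```

Run:
```python
from h import *
c=np.load("d_side.npy"); x=np.array([.322,.947]); y=np.array([-.947,.322]); hg=np.array([476.2,127.4])
# crop px (618,265): x=(618-400)/2.5+180=267, y=265/2.5+120=226
for v in range(220,233,2):
    print(v,[tuple(np.r_[(c[v,u,:2]-hg)@x+65,(c[v,u,:2]-hg)@y,c[v,u,2]].round().astype(int).tolist()) for u in range(261,275,2)])
```

```text
220 [(74, 72, 212), (-29, 22, 117), (-31, 27, 117), (-32, 32, 118), (-35, 37, 117), (-39, 41, 116), (-41, 45, 116)]
222 [(76, 73, 207), (-22, 26, 117), (-26, 29, 114), (-61, 17, 84), (-28, 40, 117), (-31, 45, 117), (-35, 49, 115)]
224 [(77, 74, 203), (-14, 30, 117), (-16, 35, 118), (-21, 38, 115), (-20, 44, 118), (-26, 47, 115), (-27, 52, 116)]
226 [(77, 73, 197), (-11, 31, 113), (-11, 37, 116), (-12, 42, 117), (-15, 47, 116), (-18, 51, 115), (-20, 56, 115)]
228 [(76, 73, 190), (0, 37, 117), (-3, 41, 116), (-6, 46, 116), (-8, 50, 116), (-11, 54, 115), (-13, 59, 116)]
230 [(76, 73, 184), (7, 41, 117), (3, 45, 116), (2, 49, 117), (-4, 52, 114), (-3, 58, 116), (-5, 63, 117)]
232 [(76, 72, 177), (12, 44, 116), (11, 48, 117), (9, 53, 118), (6, 58, 117), (3, 61, 116), (2, 67, 117)]
```

{"name": "apply_moves", "arguments": {
  "plan": "-0.031 0.003 0.003 -0.004 -0.003 0; -0.031 0.003 0.003 -0.004 -0.003 0; -0.031 0.003 0.003 -0.004 -0.003 0; -0.003 0 0 0 0 0; 0 0 0 0 0 0"
}}

```text
clock: 9.18
eef_pos: [451.7, 57.9, 457.8]
ee_rot: [0.807, 0.59, 0.003, -0.003]
wrist_force: [0.1, 1.1, 0.3]
opening: 51.2
```

Run:
```python
from h import *
rows([([450.4,51.6,440],down(71.2)),([450.4,51.6,330],down(71.2))],step=.03)
```

```text
t 9.18 p [451.7  57.9 457.8] az 72.3 tilt 0.5 F [0.1 1.1 0.3] j [ 0.35  0.35 -0.71  1.95  0.27  0.94  0.77] op 51.2
-0.0066 0.0007 0.0177 -0.0018 -0.0085 0.0201; 0 0 0.0275 0 0 0; 0 0 0.0275 0 0 0; 0 0 0.0275 0 0 0; 0 0 0.0275 0 0 0
```

{"name": "apply_moves", "arguments": {
  "plan": "-0.0065 0.001 0.018 -0.002 -0.0085 0.02; 0 0 0.0275 0 0 0; 0 0 0.0275 0 0 0; 0 0 0.0275 0 0 0; 0 0 0.0275 0 0 0"
}}

```text
clock: 9.6
eef_pos: [456.6, 59.3, 331.2]
ee_rot: [0.811, 0.584, 0.009, 0.003]
wrist_force: [0.2, -0.7, -0.0]
opening: 51.2
```

Run:
```python
from h import *
rows([([450.4,51.6,295],down(71.2))],step=.018,n0=3)
s=snapshot("side"); cv2.imwrite("pics/f.png",cv2.resize(s['pixels'][120:290,190:310],None,fx=3,fy=3,interpolation=3)[:,:,::-1])
```

```text
t 9.6 p [456.6  59.3 331.2] az 71.5 tilt 1.1 F [ 0.2 -0.7 -0. ] j [ 0.21  0.53 -0.57  2.1   0.49  0.62  0.55] op 51.2
-0.0032 -0.0013 0.012 0.0052 -0.004 0.0018; -0.0032 -0.0013 0.012 0.0052 -0.004 0.0018; -0.0031 -0.0012 0.012 0.0052 -0.004 0.0018; 0 0 0 0 0 0; 0 0 0 0 0 0
```

View pics/f.png

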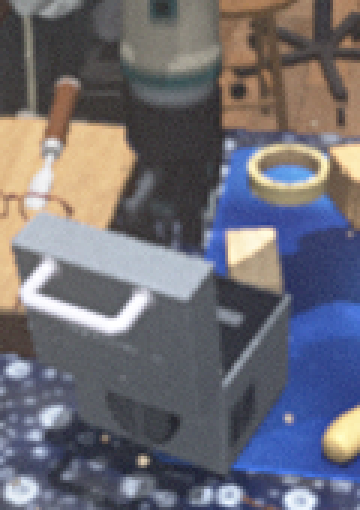

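The flap hides the fingers and the tab, but the frame end showing at (228,315) is where the geometry puts it. I descend with the drift corrected.

{"name": "apply_moves", "arguments": {
  "plan": "-0.009 -0.003 0.003 0.012 -0.008 0.004; -0.002 -0.001 0.01 0.002 -0.002 0; -0.001 0 0.01 0.002 -0.002 0; -0.001 0 0.006 0 0 0; 0 0 0 0 0 0"
}}

```text
clock: 10.07
eef_pos: [447.7, 51.2, 296.7]
ee_rot: [0.811, 0.585, -0.004, -0.003]
wrist_force: [-1.0, -0.1, -0.5]
opening: 51.4
```

Run:
```python
from h import *
rows([([450.4,51.6,295],down(71.2))],step=.018)
```

```text
t 10.07 p [447.7  51.2 296.7] az 71.6 tilt 0.5 F [-1.  -0.1 -0.5] j [ 0.19  0.58 -0.52  2.15  0.54  0.55  0.52] op 51.4
0.0012 0.0024 0.0017 -0.0093 0.002 0.0077; 0 0 0 0 0 0; 0 0 0 0 0 0; 0 0 0 0 0 0; 0 0 0 0 0 0
```

{"name": "apply_moves", "arguments": {
  "plan": "0.001 0.002 0.001 -0.009 0.002 0.007; 0 0 0 0 0 0; 0 0 0 0 0 0; 0 0 0 0 0 0; 0 0 0 0 0 0",
  "gripper": 1
}}

```text
clock: 10.48
eef_pos: [451.3, 51.4, 297.8]
ee_rot: [0.813, 0.582, 0.002, 0.002]
wrist_force: [-1.1, 0.6, -0.2]
opening: 8.8
```

{"name": "apply_moves", "arguments": {
  "plan": "0 0 0 0 0 0; 0 0 0 0 0 0; 0 0 0 0 0 0; 0 0 0 0 0 0; 0 0 0 0 0 0"
}}

```text
clock: 10.9
eef_pos: [451.3, 51.3, 298.2]
ee_rot: [0.813, 0.582, 0.003, 0.002]
wrist_force: [-0.4, 0.2, -0.1]
opening: 9.0
```

Run:
```python
from h import *
p=read_state()["eef_pos"]
rows([([p[0],p[1],p[2]+115],down(71.2))],step=.015)
```

```text
t 10.9 p [451.3  51.3 298.2] az 71.1 tilt 0.4 F [-0.4  0.2 -0.1] j [ 0.18  0.58 -0.51  2.14  0.54  0.54  0.51] op 9.0
0 0.0001 -0.0144 0.0008 -0.0002 -0.0002; 0 0.0001 -0.0144 0.0008 -0.0002 -0.0002; 0 0.0001 -0.0144 0.0008 -0.0002 -0.0002; 0 0.0001 -0.0144 0.0008 -0.0002 -0.0002; 0 0 -0.0144 0.0008 -0.0002 -0.0002
0 0 -0.0144 0.0008 -0.0002 -0.0002; 0 0 -0.0144 0.0008 -0.0002 -0.0002; 0 0 -0.0144 0.0008 -0.0002 -0.0002; 0 0 0 0 0 0; 0 0 0 0 0 0
```

{"name": "apply_moves", "arguments": {
  "plan": "0 0 -0.008 0 0 0; 0 0 -0.01 0 0 0; 0 0 -0.01 0 0 0; 0 0 -0.01 0 0 0; 0 0 -0.01 0 0 0"
}}

```text
clock: 11.32
eef_pos: [450.4, 51.7, 348.1]
ee_rot: [0.813, 0.582, 0.001, 0.001]
wrist_force: [1.2, -0.1, -0.8]
opening: 8.8
```

Run:
```python
from h import *
rows([([451.3,51.3,460],down(71.2))],step=.012)
```

```text
t 11.32 p [450.4  51.7 348.1] az 71.2 tilt 0.1 F [ 1.2 -0.1 -0.8] j [ 0.25  0.5  -0.6   2.1   0.45  0.67  0.59] op 8.8
0 0.0001 -0.0112 0.0002 -0.0001 0; 0 0.0001 -0.0112 0.0002 -0.0001 0; 0 0.0001 -0.0112 0.0002 -0.0001 0; 0 0.0001 -0.0112 0.0002 -0.0001 0; 0 0.0001 -0.0112 0.0002 -0.0001 0
0 0.0001 -0.0112 0.0002 -0.0001 0; 0 0.0001 -0.0112 0.0002 -0.0001 0; 0 0.0001 -0.0112 0.0002 -0.0001 0; 0 0.0001 -0.0112 0.0002 -0.0001 0; 0 0.0001 -0.0112 0.0002 -0.0001 0
```

{"name": "apply_moves", "arguments": {
  "plan": "0 0 -0.011 0 0 0; 0 0 -0.011 0 0 0; 0 0 -0.011 0 0 0; 0 0 -0.011 0 0 0; 0 0 -0.011 0 0 0"
}}

```text
clock: 11.73
eef_pos: [449.8, 52.1, 408.5]
ee_rot: [0.813, 0.583, 0.002, 0.001]
wrist_force: [0.8, -1.0, 0.0]
opening: 9.3
```

{"name": "apply_moves", "arguments": {
  "plan": "0 0 -0.011 0 0 0; 0 0 -0.014 0 0 0; 0 0 -0.018 0 0 0; 0 0 -0.018 0 0 0; 0 0 -0.014 0 0 0"
}}

```text
clock: 12.15
eef_pos: [447.5, 52.8, 489.1]
ee_rot: [0.812, 0.584, 0.002, -0.0]
wrist_force: [1.2, 0.2, -1.3]
opening: 8.8
```

Run:
```python
from h import *
s=snapshot("side"); cv2.imwrite("pics/g.png",cv2.resize(s['pixels'][80:290,170:350],None,fx=2.5,fy=2.5,interpolation=3)[:,:,::-1])
rows([([455,-40,482],down(71.2)),([465,-150,482],down(0))],step=.025,turn=.1)
```

```text
t 12.2 p [448.2  53.4 491.4] az 71.5 tilt 0.4 F [ 0.6 -0.1  0.9] j [ 0.38  0.3  -0.73  1.91  0.23  1.01  0.8 ] op 9.0
-0.0216 0.009 0.0023 0.0015 -0.0011 0.0011; -0.0216 0.009 0.0023 0.0015 -0.0011 0.0011; -0.0216 0.0091 0.0023 0.0015 -0.0011 0.0011; -0.0216 0.0091 0.0023 0.0015 -0.0011 0.0011; -0.0078 0.0035 0 0 0 0.0956
-0.0074 0.0042 0 0 0 0.0956; -0.007 0.0049 0 0 0 0.0956; -0.0065 0.0055 0 0 0 0.0956; -0.0059 0.0061 0 0 0 0.0956; -0.0053 0.0066 0 0 0 0.0956
-0.0046 0.0071 0 0 0 0.0956; -0.0039 0.0075 0 0 0 0.0956; -0.0032 0.0079 0 0 0 0.0956; -0.0024 0.0081 0 0 0 0.0956; -0.0017 0.0083 0 0 0 0.0956
-0.0009 0.0085 0 0 0 0.0956; 0 0.0085 0 0 0 0.0956; 0 0 0 0 0 0; 0 0 0 0 0 0; 0 0 0 0 0 0
```

View pics/g.png

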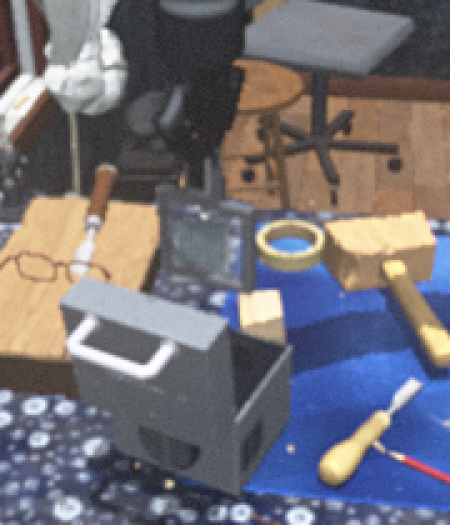

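The side view shows the plate held upright by its tab (px ~(208,240)), clear of the slot, with the flap still open. Next I carry it towards −y and turn the mesh square to x.

{"name": "apply_moves", "arguments": {
  "plan": "-0.018 0.008 0 0 0 0; -0.0216 0.009 0.002 0 0 0; -0.0216 0.009 0.002 0 0 0; -0.0216 0.009 0.002 0 0 0; -0.012 0.0045 0 0 0 0.09"
}}

```text
clock: 12.62
eef_pos: [455.0, -47.5, 488.2]
ee_rot: [0.834, 0.551, 0.007, 0.002]
wrist_force: [-0.1, -0.1, -0.2]
opening: 8.3
```

{"name": "apply_moves", "arguments": {
  "plan": "-0.0095 0.004 0 0 0 0.0956; -0.009 0.005 0 0 0 0.0956; -0.008 0.0055 0 0 0 0.0956; -0.007 0.006 0 0 0 0.0956; -0.006 0.0066 0 0 0 0.0956"
}}

```text
clock: 13.03
eef_pos: [453.4, -99.9, 487.2]
ee_rot: [0.945, 0.326, 0.006, -0.001]
wrist_force: [0.4, 0.1, -1.2]
opening: 8.8
```

Run:
```python
from h import *
rows([([465,-160,482],down(0))],step=.025,turn=.1)
```

```text
t 13.03 p [453.4 -99.9 487.2] az 38.0 tilt 0.7 F [ 0.4  0.1 -1.2] j [ 0.58  0.3  -0.54  1.89  0.17  0.99  0.62] op 8.8
-0.004 0.0078 0.0007 -0.0002 -0.0019 0.0948; -0.0032 0.0081 0.0007 -0.0002 -0.0019 0.0948; -0.0024 0.0084 0.0007 -0.0002 -0.0019 0.0948; -0.0016 0.0086 0.0007 -0.0002 -0.0019 0.0948; -0.0008 0.0087 0.0007 -0.0002 -0.0019 0.0948
0 0.0087 0.0007 -0.0002 -0.0019 0.0948; 0.0008 0.0087 0.0007 -0.0002 -0.0019 0.0948; 0 0 0 0 0 0; 0 0 0 0 0 0; 0 0 0 0 0 0
```

{"name": "apply_moves", "arguments": {
  "plan": "-0.004 0.008 0 0 -0.002 0.0948; -0.003 0.0085 0 0 -0.002 0.0948; -0.002 0.009 0 0 -0.002 0.0948; -0.0015 0.009 0 0 -0.002 0.0948; -0.001 0.009 0 0 -0.002 0.0948"
}}

```text
clock: 13.45
eef_pos: [461.0, -145.5, 486.6]
ee_rot: [0.997, 0.083, 0.0, -0.002]
wrist_force: [0.1, 0.4, -0.3]
opening: 8.9
```

{"name": "apply_moves", "arguments": {
  "plan": "0 0.009 0 0 -0.002 0.095; 0 0.009 0 0 -0.002 0.095; 0 0.007 0 0 0 0.03; 0 0.003 0 0 0 0; 0 0 0 0 0 0"
}}

```text
clock: 13.87
eef_pos: [461.8, -175.3, 485.7]
ee_rot: [0.999, -0.032, -0.003, -0.002]
wrist_force: [-0.3, -0.0, -0.5]
opening: 8.8
```

Run:
```python
from h import *
rows([([460,-170,482],down(0))],step=.025,turn=.1)
ims=[]
for n in("side","top"):
    s=snapshot(n); c=cloud(s); a=s["pixels"]
    ims.append(cv2.resize(a[80:290,180:400],None,fx=1.8,fy=1.8,interpolation=3))
    for o in("filter","flap"):
        r=cut_out(s,o); l=look_for(s,o); print(n,o,[(np.round(q["centre"]),round(q["p"],2)) for q in l[:1]])
        if r and o=="filter" and l[0]["p"]>.4:
            P=c[r[0]["mask"]&(s["range_z"]>0)]; m=np.median(P,0); P=P[np.linalg.norm(P-m,axis=1)<80]; print(np.percentile(P,[2,50,98],axis=0).round(),np.linalg.svd(P-P.mean(0),full_matrices=False)[2].round(2))
cv2.imwrite("pics/h.png",np.hstack(ims)[:,:,::-1])
```

```text
t 13.87 p [ 461.8 -175.3  485.7] az -3.7 tilt 0.4 F [-0.3 -0.  -0.5] j [ 0.56  0.33 -0.35  1.82  0.13  1.02  0.1 ] op 8.8
-0.0022 -0.0052 0.0038 -0.0037 0.0061 -0.0648; 0 0 0 0 0 0; 0 0 0 0 0 0; 0 0 0 0 0 0; 0 0 0 0 0 0
side filter [(array([ 463., -156.,  261.]), 0.85)]
[[ 451. -220.  215.]
 [ 459. -156.  259.]
 [ 469. -123.  320.]] [[-0.07 -0.88 -0.47]
 [ 0.04  0.47 -0.88]
 [-1.    0.08  0.  ]]
side flap [(array([474., 175., 219.]), 0.64)]
top filter [(array([ 459., -150.,  259.]), 0.64)]
[[ 452. -183.  213.]
 [ 458. -147.  262.]
 [ 467. -122.  335.]] [[-0.03 -0.1  -0.99]
 [ 0.05  0.99 -0.1 ]
 [-1.    0.05  0.03]]
top flap [(array([491., 157., 236.]), 0.91)]
```

View pics/h.png

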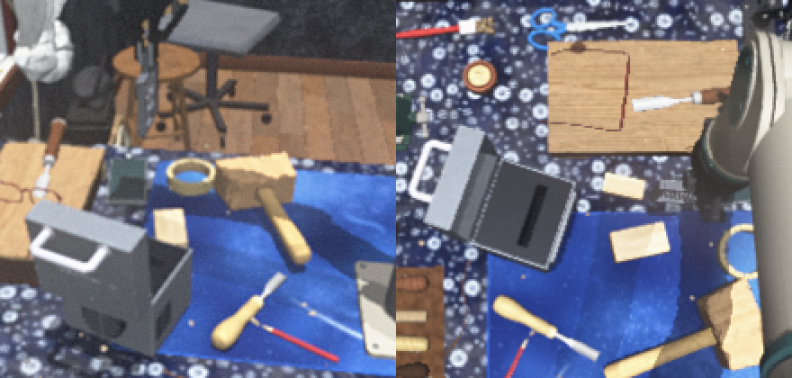

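The pictures show the plate held edge-on to the side camera, upright at (147,95). The slot is empty at (530,215), the flap is open and the bystanders are in place. One last 4° correction, then settle.

{"name": "apply_moves", "arguments": {
  "plan": "0 0 0 -0.003 0.005 -0.03; 0 0 0 0 0 -0.03; 0 0 0 0 0 0; 0 0 0 0 0 0; 0 0 0 0 0 0"
}}

```text
clock: 14.78
eef_pos: [462.2, -174.3, 486.0]
ee_rot: [1.0, -0.002, -0.0, -0.0]
wrist_force: [-0.6, -0.0, -1.1]
opening: 9.1
```

Run:
```python
from h import *
rows([([460,-170,482],down(0))]); print(np.abs(read_state()["qd"]).max())
s=snapshot("side")
for o in("masking_tape","sanding_block","offcut","oil_stone","filter"): print(o,[(np.round(q["centre"]),round(q["p"],2)) for q in look_for(s,o)[:1]])
c=cloud(s); P=c[cut_out(s,"filter")[0]["mask"]&(s["range_z"]>0)]; m=np.median(P,0); P=P[np.linalg.norm(P-m,axis=1)<80]; print(np.percentile(P,[2,98],axis=0).round(),np.linalg.svd(P-P.mean(0),full_matrices=False)[2][2].round(2))
print(finish_job())
```

```text
t 14.78 p [ 462.2 -174.3  486. ] az -0.2 tilt 0.0 F [-0.6 -0.  -1.1] j [ 0.57  0.33 -0.36  1.82  0.13  1.02  0.16] op 9.1
-0.0022 -0.0043 0.004 -0.0005 0.0004 -0.0032; 0 0 0 0 0 0; 0 0 0 0 0 0; 0 0 0 0 0 0; 0 0 0 0 0 0
0.007103292022987589
masking_tape [(array([ 400., -302.,   19.]), 0.84)]
sanding_block [(array([ 417., -129.,   34.]), 0.62)]
offcut [(array([ 415., -125.,   32.]), 0.5)]
oil_stone [(array([431., 382.,  34.]), 0.57)]
filter [(array([ 464., -158.,  262.]), 0.9)]
[[ 455. -216.  216.]
 [ 468. -121.  317.]] [-1.    0.01  0.01]
the job is handed in; nothing more can be done
None
```

The job is done and handed in at about 15 s of the 50 s allowed; no verdict was reported.

- **Flap:** I lifted it by the bar pull to about 1.6 rad by my estimate and let go. It still stood open in the last pictures.
- **Plate:** I drew it straight up out of its slot by the pull tab and carried it to the −y side. At the end it was about 24 cm from the extractor's centre.

**Last checks:**
- **Grip:** the opening read 9 mm on the 10 mm tab, with the arm at rest.
- **Position:** the lower edge was about 21 cm above the bench.
- **Alignment:** the gripper was upright to within 0.1°, and the mesh normal was within about 1° of the window normal. I took that direction from the window wall, which both cameras put along world x to within 0.3°.
- **Other things on the bench:** the sanding block, tape and oil stone were where they started. The final offcut detection disagreed: it landed on the sanding block. The offcut showed in its place in the pictures just before, and nothing came near it.

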